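# Free the clamped drawer pull and lay the set out on the drying tray

## Task

Release the drawer pull held in the blue gluing jig: the red knob of the hold-down has a left-hand thread, so turn it clockwise (seen from above) until the yellow line engraved on its arm points at the yellow mark on the jig plate, and leave it there. Then complete the row on the plywood drying tray with this pull and the two loose ones from the bench: one pull to each dark pad, standing on its feet, centred on the pad and in line with it, leaving the pull on the first pad in its place. Leave the sanding block and the other things on the bench where they are.

Things in the scene. Friction and masses are not known exactly. Their poses are not given: they have to be found in the camera images.
- pull_done: Pale wooden drawer pull, 120 x 22 x 34 mm: a bar (18 to 34 mm up) on two 22 mm feet, 46 mm either side of the middle, open between. About 70 g. Origin: centre of its underside; x along its length, z up. Already lies on pad1 of the tray.
- pull_clamped: Pale wooden drawer pull, 120 x 22 x 34 mm: a bar (18 to 34 mm up) on two 22 mm feet, 46 mm either side of the middle, open between. About 70 g. Origin: centre of its underside; x along its length, z up. Starts in the jig's nest, between four pins 8 mm tall (2 mm of play) and under the hold-down's arm; lifts straight up once the arm is swung aside.
- pull_a: Pale wooden drawer pull, 120 x 22 x 34 mm: a bar (18 to 34 mm up) on two 22 mm feet, 46 mm either side of the middle, open between. About 70 g. Origin: centre of its underside; x along its length, z up. Loose on the bench.
- pull_b: Pale wooden drawer pull, 120 x 22 x 34 mm: a bar (18 to 34 mm up) on two 22 mm feet, 46 mm either side of the middle, open between. About 70 g. Origin: centre of its underside; x along its length, z up. Loose on the bench.
- tray: Plywood drying tray, fixed, 176 x 320 mm (x, y) with a rim 12 mm tall; its floor is 6 mm above the bench. Four black pads, 136 x 40 mm and flush with the floor, lie side by side in a row along y, 70 mm apart, their length along x. Origin: centre of the underside.
- pad1 (a point): Centre of pad 1 of the tray, on the tray floor (6 mm above the bench); x along the pad's length, y along the row. pad1, at the -y end of the row, is taken by pull_done.
- pad2 (a point): Centre of pad 2 of the tray, on the tray floor (6 mm above the bench); x along the pad's length, y along the row.
- pad3 (a point): Centre of pad 3 of the tray, on the tray floor (6 mm above the bench); x along the pad's length, y along the row.
- pad4 (a point): Centre of pad 4 of the tray, on the tray floor (6 mm above the bench); x along the pad's length, y along the row.
- jig: Blue gluing jig, a fixed plate 140 x 240 x 10 mm. Origin: under the plate, 15 mm to the -x side of its middle; the pull's nest is centred at y = +30 mm, the pull lying along y; the knob's axis is at x = 0, y = -65 mm. A white arrow shows clockwise; a yellow mark on the plate, 58 to 78 mm from that axis, shows where the arm must point.
- nest (a point): Centre of the nest in the jig, on the plate's top (10 mm above the bench); frame as the jig.
- knob_grip (a point): Middle of the red knob, a bar 56 x 14 x 30 mm with a yellow line on top, 69 to 99 mm above the bench; on the vertical axis of turning, 84 mm up, turning with the knob. Its y axis runs along the bar, the way the arm points. The dark steel arm below it (52 mm long from the axis, 20 mm wide, 46 to 56 mm up) turns with it.
- clamp (a joint): Angle of the knob and arm, growing clockwise seen from above, 0 to 1.9 rad: 0 = arm straight over the clamped pull (stop), 1.30 = arm in line with the yellow mark. Starts at 0 to 0.2. Light friction (0.05 N m); stays where it is left.
- sanding_block: Cork sanding block with an orange sole, 104 x 58 x 32 mm, loose on the bench near the pulls; not to be moved. Origin: centre of the underside.
- glue: Bystander: glue bottle; not to be moved.
- paint_can: Bystander: paint can; not to be moved.
- brush_jar: Bystander: brush jar; not to be moved.
- mallet: Bystander: hammer; not to be moved.
- screwdriver: Bystander: screwdriver; not to be moved.
- scraper: Bystander: scraper; not to be moved.
There are look-alikes about, which are no part of the job. What is shaped like the pull_clamped but green, orange or purple is not meant.

How it is judged:
On the way, in this order (a step that is already met when the one before it is completed fails the run):
1. the knob is turned clockwise until the arm points at the yellow mark (within 0.18 rad) (value of joint clamp between 1.12 and 1.48 rad), for 0.3 s.
2. the freed pull is taken out of the jig (over 80 mm from the nest) (horizontal distance between pull_clamped and nest above 0.08 m), for 0.1 s.
At the end, for the whole second after the job is handed in: pull_done still on pad1 and one other pull on each other pad, all standing on their feet at rest, middles within 9 mm of the pad centre along and across the pad, lengths within 0.14 rad of the pad; arm still at its mark (joint 1.12 to 1.48 rad) (all of step 1 and (x of pull_done in the frame of pad1 between -0.009 and 0.009 m and y of pull_done in the frame of pad1 between -0.009 and 0.009 m and z of pull_done in the frame of pad1 between -0.004 and 0.004 m and angle between the x axis of pull_done and the x axis of pad1, either way round below 0.14 rad and angle between pull_done's own z axis and vertical below 0.1 rad) and ((x of pull_clamped in the frame of pad2 between -0.009 and 0.009 m and y of pull_clamped in the frame of pad2 between -0.009 and 0.009 m and z of pull_clamped in the frame of pad2 between -0.004 and 0.004 m and angle between the x axis of pull_clamped and the x axis of pad2, either way round below 0.14 rad and angle between pull_clamped's own z axis and vertical below 0.1 rad) or (x of pull_a in the frame of pad2 between -0.009 and 0.009 m and y of pull_a in the frame of pad2 between -0.009 and 0.009 m and z of pull_a in the frame of pad2 between -0.004 and 0.004 m and angle between the x axis of pull_a and the x axis of pad2, either way round below 0.14 rad and angle between pull_a's own z axis and vertical below 0.1 rad) or (x of pull_b in the frame of pad2 between -0.009 and 0.009 m and y of pull_b in the frame of pad2 between -0.009 and 0.009 m and z of pull_b in the frame of pad2 between -0.004 and 0.004 m and angle between the x axis of pull_b and the x axis of pad2, either way round below 0.14 rad and angle between pull_b's own z axis and vertical below 0.1 rad)) and ((x of pull_clamped in the frame of pad3 between -0.009 and 0.009 m and y of pull_clamped in the frame of pad3 between -0.009 and 0.009 m and z of pull_clamped in the frame of pad3 between -0.004 and 0.004 m and angle between the x axis of pull_clamped and the x axis of pad3, either way round below 0.14 rad and angle between pull_clamped's own z axis and vertical below 0.1 rad) or (x of pull_a in the frame of pad3 between -0.009 and 0.009 m and y of pull_a in the frame of pad3 between -0.009 and 0.009 m and z of pull_a in the frame of pad3 between -0.004 and 0.004 m and angle between the x axis of pull_a and the x axis of pad3, either way round below 0.14 rad and angle between pull_a's own z axis and vertical below 0.1 rad) or (x of pull_b in the frame of pad3 between -0.009 and 0.009 m and y of pull_b in the frame of pad3 between -0.009 and 0.009 m and z of pull_b in the frame of pad3 between -0.004 and 0.004 m and angle between the x axis of pull_b and the x axis of pad3, either way round below 0.14 rad and angle between pull_b's own z axis and vertical below 0.1 rad)) and ((x of pull_clamped in the frame of pad4 between -0.009 and 0.009 m and y of pull_clamped in the frame of pad4 between -0.009 and 0.009 m and z of pull_clamped in the frame of pad4 between -0.004 and 0.004 m and angle between the x axis of pull_clamped and the x axis of pad4, either way round below 0.14 rad and angle between pull_clamped's own z axis and vertical below 0.1 rad) or (x of pull_a in the frame of pad4 between -0.009 and 0.009 m and y of pull_a in the frame of pad4 between -0.009 and 0.009 m and z of pull_a in the frame of pad4 between -0.004 and 0.004 m and angle between the x axis of pull_a and the x axis of pad4, either way round below 0.14 rad and angle between pull_a's own z axis and vertical below 0.1 rad) or (x of pull_b in the frame of pad4 between -0.009 and 0.009 m and y of pull_b in the frame of pad4 between -0.009 and 0.009 m and z of pull_b in the frame of pad4 between -0.004 and 0.004 m and angle between the x axis of pull_b and the x axis of pad4, either way round below 0.14 rad and angle between pull_b's own z axis and vertical below 0.1 rad)) and linear speed of each of pull_done, pull_clamped, pull_a, pull_b below 0.02 m/s); the robot touches nothing.
It fails at once if the sanding block or another bystander is moved by more than 25 mm (distance of any of sanding_block, glue, paint_can, brush_jar, mallet, screwdriver, scraper from where it was at the start of the episode above 0.025 m).
It also fails if it takes over 72 s, if anything falls off the work surface, if the arm or the gripper's body presses on something with over 40 N, if the wrist force passes 120 N, or if a joint passes its speed limit or range.

## Robot

A 7-joint arm with a two-finger parallel gripper is mounted at the origin on the work surface. World frame = base frame: x ahead of the robot, y to its left, z up, the work surface at z = 0. Lengths are in m, angles in rad, forces in N, time in s.
With the tool pointing down it reaches from about 0.35 to 0.9 m from the base axis. Payload 7.2 kg.
Tool frame: the origin (TCP) lies between the finger pads; the fingertips stand 17 mm ahead of it and the grasp point (between the pads) lies 2 mm behind it (tcp_to_tips is the distance from the TCP to the fingertips, in m); z points along the fingers, y is the line along which they close (so a half turn about z gives the same grasp; the last joint's range is limited). The gripper opens to 85 mm and grips with 20 to 120 N. Pads are 22 mm wide; open, the fingers measure 114 mm over their backs; the gripper's body (76 mm by 85 mm) begins 54 mm behind the grasp point. The pads swing forward as they close: fully open they stand 13 mm farther back than shut.
Start: joints at [1.276, 0.411, -0.013, 1.596, 0.006, 1.134, -0.082], TCP at [0.141, -0.609, 0.248] pointing down, gripper open.
Joint ranges: [-2.95, 2.95], [-0.29, 1.99], [-1.47, 1.44], [0.14, 2.54], [-1.03, 4.17], [0.13, 1.85], [-2.86, 2.86]. Speed limits (rad/s): [2.39, 2.39, 3.01, 3.01, 3.14, 3.14, 3.14].

## Interface

Orientations are given as a 3x3 rotation matrix whose columns are the frame's x, y, z axes.
In Python, from station import * gives the robot as it stands. The module is installed in compiled form; this text tells all that it offers.
- The arm moves only by the tool drive_tool, never from a script. Its argument "targets" is a list of rows, each an object of numbers: "fingers": the closure, from -1 (fully open) to 1 (shut); "dx", "dy", "dz": the shift along the tool's x, y, z in m; "rx", "ry", "rz": the turn, a rotation vector about the tool's x, y, z in rad. A call has 1 to 20 rows; each row is the pose to reach, as a shift and turn from the pose commanded when the call began, along the tool's axes at that moment; what a row does not reach only later rows make up. A row lasts 1/10 s, in which the tool goes at most 50 mm and 8.59 degrees, less where a joint would pass 70% of its speed; a pose out of reach is approached as far as the arm can. A call with a gripper value outside its range is refused whole. The fingers move at their own pace and stop on an object; the grip force is fixed at half the most. Time passes only in rows, so rows that repeat a pose let the fingers close. It gives the time, the measured TCP pose, the force, the opening and the grip force at its end, in the units of the state.
- read_state(): the state, without advancing time (a new reading comes with each control period).
- camera(name): name is "scene" or "top" or "wrist"; returns the picture (384x512x3 uint8, red, green, blue); there is no depth.
- camera_model(name): a dict with "fx", "fy", "cx", "cy" (pixels), "rvec" (rotation vector, rad) and "tvec" (3), from world to camera coordinates, as OpenCV has them. Camera axes: x right, y down, z forward; pixel columns grow to the right and rows downward; lengths in m; the calibration is good to about 2 mm. A picture is of the moment at which its call begins: read the wrist's pose just before it. camera_model takes no time and is no camera call; for the wrist camera it gives the pose at the moment of the call.
- hand_in(): hands the job in; it is judged then, once.
The state is a dict: "clock": time; "joints": joint angles; "qvel": joint speeds; "tau": joint torques, N m; "eef_pos": TCP position; "eef_rot": TCP orientation; "force": force on the tool from outside, world axes, zero at the start; "wrist_torque": the same for the moment, N m; "width": finger opening in m; "gripper_force": force on a finger pad.
Only numpy, scipy, OpenCV 4.12 (cv2) and the standard library are available. Lean on these libraries where they do the work, as an engineer would, in place of code of your own. Each camera call takes 0.05 s, during which the arm holds its last target. There are 200 camera calls.

## Working session

There is one attempt and no reset: what is moved stays moved. The work goes in short steps, Python scripts to look and compute and a tool call to move; the robot and the scene stay as the last step left them, time stands still between calls to the robot, and variables do not carry over. Pictures are saved under pics/ and viewed, at most 10 in all, crops included, and the job is handed in when it is done.

Besides the shell and the picture viewer there is one more tool, called after "Request:" as a command line: name --argument value ..., lists and objects as JSON in quotes. drive_tool: Moves the arm, as the interface text tells. Its arguments: {"type":"object","properties":{"targets":{"type":"array"}},"required":["targets"]}

```bash
mkdir -p pics
cat > h.py <<'E'
from station import *
import numpy as np, cv2
def snap(n,f,crop=None,s=1):
    im=camera(n)[:,:,::-1].copy()
    cv2.imwrite('pics/raw_'+f+'.png',im)
    if crop: x0,y0,x1,y1=crop; im=im[y0:y1,x0:x1]
    if s!=1: im=cv2.resize(im,None,fx=s,fy=s,interpolation=cv2.INTER_CUBIC)
    cv2.imwrite('pics/'+f+'.png',im)
def ray(n,u,v,z,m=None):
    m=m or camera_model(n); R=cv2.Rodrigues(np.array(m['rvec'],float))[0]; t=np.array(m['tvec'],float).ravel()
    c=-R.T@t; d=R.T@np.array([(u-m['cx'])/m['fx'],(v-m['cy'])/m['fy'],1]); return c+d*(z-c[2])/d[2]
def proj(n,p,m=None):
    m=m or camera_model(n); K=np.array([[m['fx'],0,m['cx']],[0,m['fy'],m['cy']],[0,0,1.]])
    return cv2.projectPoints(np.atleast_2d(np.array(p,float)),np.array(m['rvec'],float),np.array(m['tvec'],float),K,None)[0][:,0]
E
python3 - <<'E'
from h import *
snap('top','top',s=1.56); snap('scene','scene',s=1.56)
s=read_state(); print(s); 
for n in('top','scene','wrist'): print(camera_model(n))
E
```

```text
{'clock': 0.1, 'joints': array([ 1.27579927,  0.41187306, -0.01273443,  1.59693626,  0.00562137,
        1.13430005, -0.08220758]), 'qvel': array([-0.00083158, -0.00120177, -0.00052948, -0.00180739, -0.00078429,
       -0.00023537,  0.00093772]), 'tau': array([ 2.99773877e-03, -6.01833916e+01,  6.84748515e-01, -3.00090802e+01,
        1.41669120e-02,  6.37666686e-03,  4.56526959e-05]), 'eef_pos': array([ 0.14041562, -0.60860046,  0.24751378]), 'eef_rot': array([[ 9.74381205e-01,  2.24902360e-01, -4.43709994e-04],
       [ 2.24902768e-01, -9.74380187e-01,  1.41286679e-03],
       [-1.14585151e-04, -1.47646246e-03, -9.99998903e-01]]), 'force': array([ 0.57970547,  0.02623122, -0.42358018]), 'wrist_torque': array([-0.05214883, -0.01151301, -0.01871492]), 'gripper_force': 0.0, 'width': 0.08544111388120099}
{'fx': 376.93602274649857, 'fy': 376.93602274649857, 'cx': 259.9727093510509, 'cy': 198.5977150517064, 'rvec': array([ 2.17946534, -2.17204757,  0.08654279]), 'tvec': array([0.06556032, 0.54179394, 1.33322075])}
{'fx': 419.8411307226459, 'fy': 419.8411307226459, 'cx': 248.54435284138577, 'cy': 193.48191609494071, 'rvec': array([ 2.20337308,  1.12519445, -0.4177981 ]), 'tvec': array([-0.3447329 , -0.2609668 ,  1.75688738])}
{'fx': 272.2823038561841, 'fy': 272.2823038561841, 'cx': 252.57144267994994, 'cy': 190.260474739768, 'rvec': array([-2.25930122,  1.79873551,  0.28180918]), 'tvec': array([-0.62460004, -0.03931003,  0.38007199])}
```

View pics/top.png

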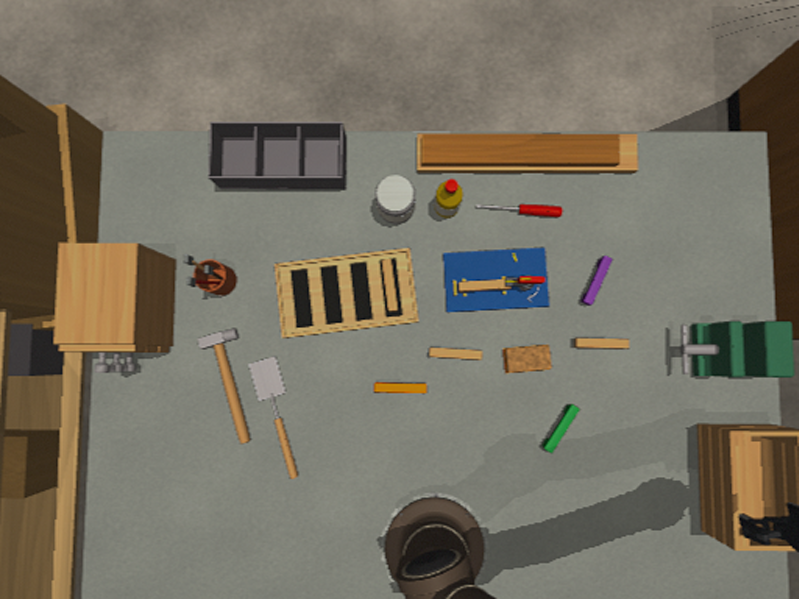

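View pics/scene.png

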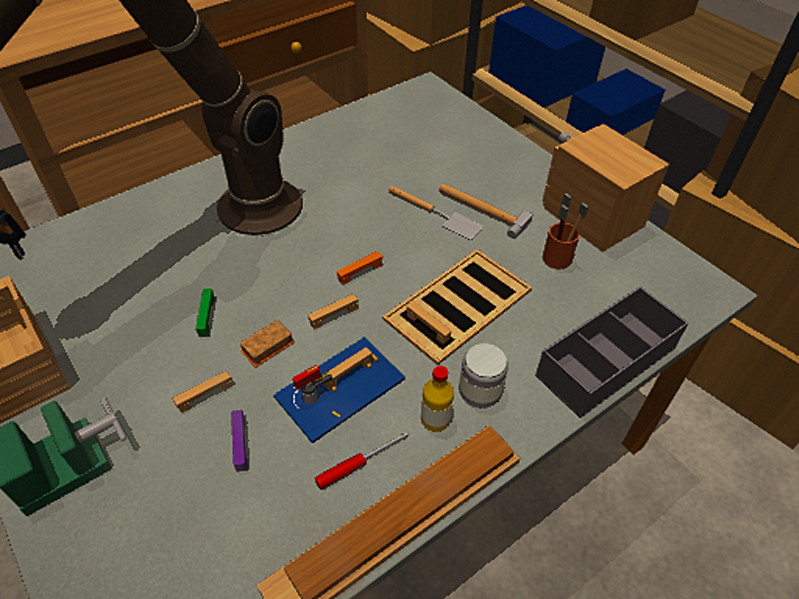

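Candidates for pulls in top.png: pale (455,353) and (601,343), one in the jig (483,286), one on pad1 (390,286). Look-alikes, not meant: orange (400,387), green (561,428), purple (597,280); sanding block is at (528,358). I take the pale ones and check them in a close crop.

Run:
```python
from h import *
im=cv2.imread('pics/raw_top.png')[152:252,170:412]
cv2.imwrite('pics/c1.png',cv2.resize(im,None,fx=3.3,fy=3.3,interpolation=cv2.INTER_CUBIC))
im=cv2.imread('pics/raw_scene.png')[155:285,105:345]
```

```text
(no output)
```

View pics/c1.png

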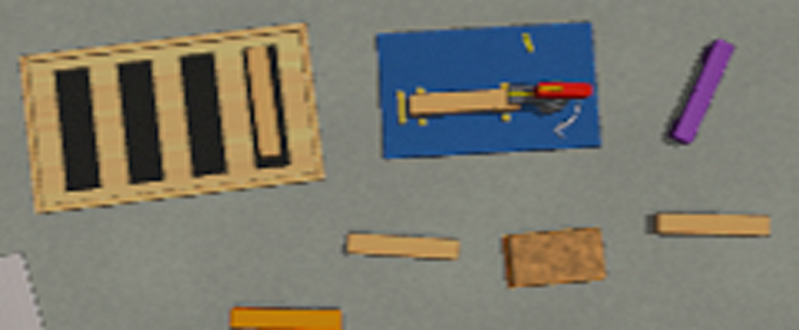

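Run:
```python
from h import *
def P(pts,z): return np.array([ray('top',170+(u+.5)/3.3-.5,152+(v+.5)/3.3-.5,z)[:2] for u,v in pts])
for nm,pts,z in [('pad4',[(55,70),(88,67),(101,188),(68,192)],.006),('pad3',[(118,63),(150,60),(163,180),(131,184)],.006),('pad2',[(181,55),(213,52),(227,173),(195,177)],.006),
 ('jig',[(376,34),(592,22),(601,146),(385,158)],.01),('a',[(347,233),(460,240),(459,260),(347,252)],.034),('b',[(658,213),(770,216),(770,237),(657,234)],.034),('block',[(510,234),(600,229),(605,278),(512,286)],.032),('knob',[(538,83),(591,83),(591,96),(538,97)],.099)]:
    q=P(pts,z); c=q.mean(0); 
    r=cv2.minAreaRect((q*1000).astype(np.float32)); 
    u=(q[1]+q[2]-q[0]-q[3])/2; w=(q[1]+q[0]-q[2]-q[3])/2
    print(nm,c.round(4),'len',np.linalg.norm(u).round(4),'ang',np.degrees(np.arctan2(u[1],u[0])).round(1),'wid',np.linalg.norm(w).round(4),np.degrees(np.arctan2(w[1],w[0])).round(1))
m=camera_model('wrist');R=cv2.Rodrigues(m['rvec'])[0];s=read_state()
print('cam in tool', s['eef_rot'].T@(-R.T@m['tvec']-s['eef_pos']), (s['eef_rot'].T@R.T).round(3))
```

```text
pad4 [0.571  0.3113] len 0.0367 ang -83.7 wid 0.1362 7.1
pad3 [0.5796 0.2421] len 0.0356 ang -83.5 wid 0.1352 6.9
pad2 [0.5882 0.1719] len 0.0356 ang -83.5 wid 0.1364 7.1
jig [ 0.6156 -0.1427] len 0.239 ang -86.6 wid 0.1384 3.6
a [ 0.4425 -0.046 ] len 0.121 ang -93.6 wid 0.0209 -1.7
b [ 0.4665 -0.3796] len 0.1207 ang -91.3 wid 0.0226 -2.8
block [ 0.4319 -0.211 ] len 0.0986 ang -85.7 wid 0.0542 3.2
knob [ 0.6036 -0.2079] len 0.0547 ang -89.3 wid 0.0141 -0.8
cam in tool [ 0.07736127  0.0005573  -0.12546781] [[-0.001 -0.953 -0.304]
 [ 1.    -0.001 -0.001]
 [ 0.    -0.304  0.953]]
```

The two loose pale bars, 121 x 21 mm, are the real pulls: a at (0.4425,-0.046) and b at (0.4665,-0.380). The knob measures 55 x 14 mm and its position agrees with the jig's. Next I move above the knob.

```bash
cat >> h.py <<'E'
from scipy.spatial.transform import Rotation as Ro
def go(p,yawdeg):
    s=read_state(); R=np.array(s['eef_rot']); a=np.radians(yawdeg)
    x=np.array([np.cos(a),np.sin(a),0]); z=np.array([0,0,-1.]); T=np.c_[x,np.cross(z,x),z]
    d=R.T@(np.array(p)-s['eef_pos']); r=Ro.from_matrix(R.T@T).as_rotvec()
    print('clock %.1f'%s['clock'],'d',d.round(4),'r',r.round(4),'w %.3f'%s['width'],'tcp',np.round(s['eef_pos'],4),'yaw %.2f'%np.degrees(np.arctan2(R[1,0],R[0,0])))
E
python3 -c "
from h import *
go([.604,-.208,.20],90.7)"
```

```text
clock 0.1 d [ 0.5418 -0.286   0.0479] r [-1.3000e-03 -9.0000e-04 -1.3562e+00] w 0.085 tcp [ 0.1404 -0.6086  0.2475] yaw 13.00
```

Request:
drive_tool --targets '[{"fingers": -1, "dx": 0.542, "dy": -0.286, "dz": 0.048, "rx": 0, "ry": 0, "rz": -1.356}, {"fingers": -1, "dx": 0.542, "dy": -0.286, "dz": 0.048, "rx": 0, "ry": 0, "rz": -1.356}, {"fingers": -1, "dx": 0.542, "dy": -0.286, "dz": 0.048, "rx": 0, "ry": 0, "rz": -1.356}, {"fingers": -1, "dx": 0.542, "dy": -0.286, "dz": 0.048, "rx": 0, "ry": 0, "rz": -1.356}, {"fingers": -1, "dx": 0.542, "dy": -0.286, "dz": 0.048, "rx": 0, "ry": 0, "rz": -1.356}, {"fingers": -1, "dx": 0.542, "dy": -0.286, "dz": 0.048, "rx": 0, "ry": 0, "rz": -1.356}, {"fingers": -1, "dx": 0.542, "dy": -0.286, "dz": 0.048, "rx": 0, "ry": 0, "rz": -1.356}, {"fingers": -1, "dx": 0.542, "dy": -0.286, "dz": 0.048, "rx": 0, "ry": 0, "rz": -1.356}, {"fingers": -1, "dx": 0.542, "dy": -0.286, "dz": 0.048, "rx": 0, "ry": 0, "rz": -1.356}, {"fingers": -1, "dx": 0.542, "dy": -0.286, "dz": 0.048, "rx": 0, "ry": 0, "rz": -1.356}, {"fingers": -1, "dx": 0.542, "dy": -0.286, "dz": 0.048, "rx": 0, "ry": 0, "rz": -1.356}, {"fingers": -1, "dx": 0.542, "dy": -0.286, "dz": 0.048, "rx": 0, "ry": 0, "rz": -1.356}, {"fingers": -1, "dx": 0.542, "dy": -0.286, "dz": 0.048, "rx": 0, "ry": 0, "rz": -1.356}, {"fingers": -1, "dx": 0.542, "dy": -0.286, "dz": 0.048, "rx": 0, "ry": 0, "rz": -1.356}, {"fingers": -1, "dx": 0.542, "dy": -0.286, "dz": 0.048, "rx": 0, "ry": 0, "rz": -1.356}, {"fingers": -1, "dx": 0.542, "dy": -0.286, "dz": 0.048, "rx": 0, "ry": 0, "rz": -1.356}]'

```text
clock: 1.7
eef_pos: [0.603, -0.2106, 0.2001]
eef_rot: [[-0.009, 1.0, -0.001], [1.0, 0.009, -0.001], [-0.001, -0.001, -1.0]]
force: [0.9, -0.6, 0.5]
width: 0.0857
gripper_force: 0.0
```

Run:
```python
from h import *
go([.604,-.208,.20],90.7)
np.save('m1.npy',camera_model('wrist'),allow_pickle=True)
snap('wrist','w1',s=1.56)
a=np.radians(3.5);x=np.array([np.cos(a),np.sin(a),0]);y=np.array([-x[1],x[0],0]);o=np.array([.6006,-.1436,0])
print(proj('wrist',[o-.065*y+[0,0,.099],o+.03*y+[0,0,.044],o+.09*y+[0,0,.044],o-.03*y+[0,0,.044]])*1.56)
```

```text
clock 1.7 d [0.0026 0.001  0.0001] r [-0.0011  0.0011 -0.0029] w 0.086 tcp [ 0.603  -0.2106  0.2001] yaw 90.53
[[397.39292282 301.28573287]
 [388.93018208 127.43739947]
 [383.01389488  15.44567426]
 [394.07580789 224.84097251]]
```

View pics/w1.png

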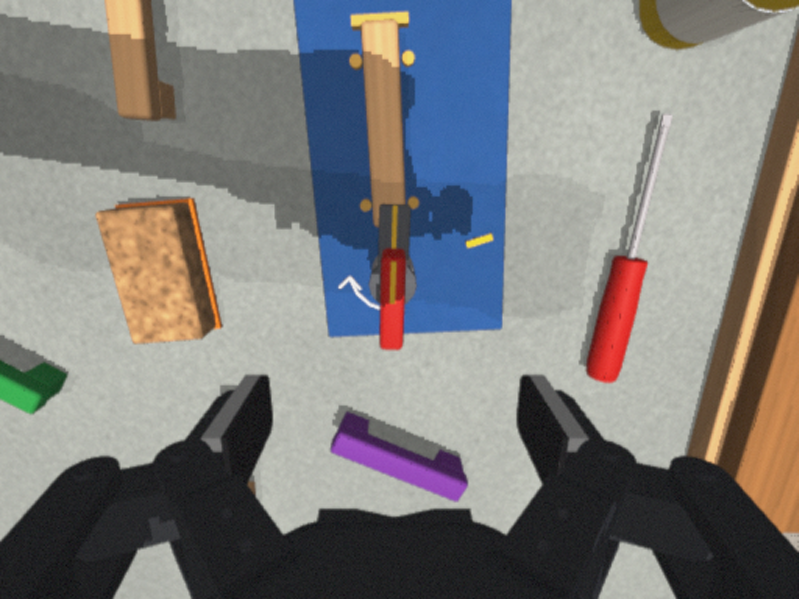

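Run:
```python
from h import *
m=np.load('m1.npy',allow_pickle=True).item()
W=lambda u,v,z: ray('wrist',(u+.5)/1.56-.5,(v+.5)/1.56-.5,z,m)[:2]
k1,k2=W(394,251,.099),W(392,348,.099); c=(k1+k2)/2; print('knob',k1,k2,c,np.linalg.norm(k1-k2),np.degrees(np.arctan2(*(k1-k2)[::-1])))
for q in [W(467,244,.01),W(492,237,.01)]:
    d=q-[.604,-.208]; print('mark',q,np.linalg.norm(d),np.degrees(np.arctan2(d[1],d[0])))
print('plate',W(330,336,.01),W(501,329,.01))
e1,e2=W(380,22,.044),W(389,224,.044);print('pull ends',e1,e2, np.degrees(np.arctan2(*(e1-e2)[::-1])), np.linalg.norm(e1-e2))
go([c[0],c[1],.12],89.4)
```

```text
knob [ 0.60214446 -0.17958836] [ 0.60144236 -0.23692504] [ 0.60179341 -0.2082567 ] 0.05734097302301256 89.29843399020547
mark [ 0.65690868 -0.19202362] 0.055268197492522736 16.802293205024604
mark [ 0.67524273 -0.18659684] 0.07438832193904112 16.721628126255585
plate [ 0.55132915 -0.26755868] [ 0.68822917 -0.26035356]
pull ends [ 0.5930304 -0.0569644] [ 0.59873727 -0.17280181] 92.82046477144479 0.11597790463830644
clock 1.8 d [ 0.0025 -0.0013  0.0804] r [-0.0006  0.0011  0.0196] w 0.085 tcp [ 0.6031 -0.2106  0.2004] yaw 90.52
```

Wrist view: the knob spans (394,249) to (392,348), centre (0.602,-0.208), bearing 89.3°. The yellow mark at (480,240) lies at about 16.5 to 18° from the axis. So the knob needs roughly 72° clockwise. Descending and gripping.

Request:
drive_tool --targets '[{"fingers": -1, "dx": 0.0025, "dy": -0.001, "dz": 0.05, "rx": 0, "ry": 0, "rz": 0.02}, {"fingers": -1, "dx": 0.0025, "dy": -0.001, "dz": 0.09, "rx": 0, "ry": 0, "rz": 0.02}, {"fingers": -1, "dx": 0.0025, "dy": -0.001, "dz": 0.115, "rx": 0, "ry": 0, "rz": 0.02}, {"fingers": -1, "dx": 0.0025, "dy": -0.001, "dz": 0.115, "rx": 0, "ry": 0, "rz": 0.02}, {"fingers": 1, "dx": 0.0025, "dy": -0.001, "dz": 0.115, "rx": 0, "ry": 0, "rz": 0.02}, {"fingers": 1, "dx": 0.0025, "dy": -0.001, "dz": 0.115, "rx": 0, "ry": 0, "rz": 0.02}, {"fingers": 1, "dx": 0.0025, "dy": -0.001, "dz": 0.115, "rx": 0, "ry": 0, "rz": 0.02}, {"fingers": 1, "dx": 0.0025, "dy": -0.001, "dz": 0.115, "rx": 0, "ry": 0, "rz": 0.02}, {"fingers": 1, "dx": 0.0025, "dy": -0.001, "dz": 0.115, "rx": 0, "ry": 0, "rz": 0.02}, {"fingers": 1, "dx": 0.0025, "dy": -0.001, "dz": 0.115, "rx": 0, "ry": 0, "rz": 0.02}, {"fingers": 1, "dx": 0.0025, "dy": -0.001, "dz": 0.115, "rx": 0, "ry": 0, "rz": 0.02}, {"fingers": 1, "dx": 0.0025, "dy": -0.001, "dz": 0.115, "rx": 0, "ry": 0, "rz": 0.02}]'

```text
clock: 2.95
eef_pos: [0.6018, -0.2062, 0.0862]
eef_rot: [[0.008, 1.0, -0.003], [1.0, -0.008, -0.001], [-0.001, -0.003, -1.0]]
force: [-8.6, 0.7, 9.3]
width: 0.0132
gripper_force: 59.3
```

Request:
drive_tool --targets '[{"fingers": 1, "dx": -0.0015, "dy": 0, "dz": 0, "rx": 0, "ry": 0, "rz": 0.13}, {"fingers": 1, "dx": -0.0015, "dy": 0, "dz": 0, "rx": 0, "ry": 0, "rz": 0.26}, {"fingers": 1, "dx": -0.0015, "dy": 0, "dz": 0, "rx": 0, "ry": 0, "rz": 0.39}, {"fingers": 1, "dx": -0.0015, "dy": 0, "dz": 0, "rx": 0, "ry": 0, "rz": 0.52}, {"fingers": 1, "dx": -0.0015, "dy": 0, "dz": 0, "rx": 0, "ry": 0, "rz": 0.65}, {"fingers": 1, "dx": -0.0015, "dy": 0, "dz": 0, "rx": 0, "ry": 0, "rz": 0.78}, {"fingers": 1, "dx": -0.0015, "dy": 0, "dz": 0, "rx": 0, "ry": 0, "rz": 0.91}, {"fingers": 1, "dx": -0.0015, "dy": 0, "dz": 0, "rx": 0, "ry": 0, "rz": 1.04}, {"fingers": 1, "dx": -0.0015, "dy": 0, "dz": 0, "rx": 0, "ry": 0, "rz": 1.17}, {"fingers": 1, "dx": -0.0015, "dy": 0, "dz": 0, "rx": 0, "ry": 0, "rz": 1.255}, {"fingers": 1, "dx": -0.0015, "dy": 0, "dz": 0, "rx": 0, "ry": 0, "rz": 1.255}, {"fingers": 1, "dx": -0.0015, "dy": 0, "dz": 0, "rx": 0, "ry": 0, "rz": 1.255}, {"fingers": 1, "dx": -0.0015, "dy": 0, "dz": 0, "rx": 0, "ry": 0, "rz": 1.255}]'

```text
clock: 4.25
eef_pos: [0.6058, -0.2092, 0.0863]
eef_rot: [[0.953, 0.302, 0.006], [0.302, -0.953, -0.003], [0.005, 0.004, -1.0]]
force: [8.3, -5.6, -3.6]
width: 0.0132
gripper_force: 58.8
```

Request:
drive_tool --targets '[{"fingers": -1, "dx": -0.0015, "dy": 0, "dz": 0, "rx": 0, "ry": 0, "rz": 0}, {"fingers": -1, "dx": -0.0015, "dy": 0, "dz": 0, "rx": 0, "ry": 0, "rz": 0}, {"fingers": -1, "dx": -0.0015, "dy": 0, "dz": 0, "rx": 0, "ry": 0, "rz": 0}, {"fingers": -1, "dx": -0.0015, "dy": 0, "dz": 0, "rx": 0, "ry": 0, "rz": 0}, {"fingers": -1, "dx": -0.0015, "dy": 0, "dz": -0.05, "rx": 0, "ry": 0, "rz": 0}, {"fingers": -1, "dx": -0.0015, "dy": 0, "dz": -0.1, "rx": 0, "ry": 0, "rz": 0}, {"fingers": -1, "dx": -0.0015, "dy": 0, "dz": -0.12, "rx": 0, "ry": 0, "rz": 0}, {"fingers": -1, "dx": -0.0015, "dy": 0, "dz": -0.12, "rx": 0, "ry": 0, "rz": 0}]'

```text
clock: 5.05
eef_pos: [0.6038, -0.2083, 0.2098]
eef_rot: [[0.953, 0.303, 0.007], [0.303, -0.953, -0.002], [0.006, 0.004, -1.0]]
force: [-0.6, 0.9, -0.2]
width: 0.0854
gripper_force: 0.0
```

```bash
python3 -c "
from h import *
go([.598,-.135,.20],92.8)"
```

```text
clock 5.0 d [ 0.0166 -0.0717  0.0096] r [ 0.0073 -0.0025 -1.3118] w 0.085 tcp [ 0.6038 -0.2083  0.2098] yaw 17.64
```

Request:
drive_tool --targets '[{"fingers": -1, "dx": 0.012, "dy": -0.057, "dz": 0.0095, "rx": 0.007, "ry": -0.0025, "rz": -1.312}, {"fingers": -1, "dx": 0.012, "dy": -0.057, "dz": 0.0095, "rx": 0.007, "ry": -0.0025, "rz": -1.312}, {"fingers": -1, "dx": 0.012, "dy": -0.057, "dz": 0.0095, "rx": 0.007, "ry": -0.0025, "rz": -1.312}, {"fingers": -1, "dx": 0.012, "dy": -0.057, "dz": 0.0095, "rx": 0.007, "ry": -0.0025, "rz": -1.312}, {"fingers": -1, "dx": 0.012, "dy": -0.057, "dz": 0.0095, "rx": 0.007, "ry": -0.0025, "rz": -1.312}, {"fingers": -1, "dx": 0.012, "dy": -0.057, "dz": 0.0095, "rx": 0.007, "ry": -0.0025, "rz": -1.312}, {"fingers": -1, "dx": 0.012, "dy": -0.057, "dz": 0.0095, "rx": 0.007, "ry": -0.0025, "rz": -1.312}, {"fingers": -1, "dx": 0.012, "dy": -0.057, "dz": 0.0095, "rx": 0.007, "ry": -0.0025, "rz": -1.312}, {"fingers": -1, "dx": 0.012, "dy": -0.057, "dz": 0.0095, "rx": 0.007, "ry": -0.0025, "rz": -1.312}, {"fingers": -1, "dx": 0.012, "dy": -0.057, "dz": 0.0095, "rx": 0.007, "ry": -0.0025, "rz": -1.312}, {"fingers": -1, "dx": 0.012, "dy": -0.057, "dz": 0.0095, "rx": 0.007, "ry": -0.0025, "rz": -1.312}, {"fingers": -1, "dx": 0.012, "dy": -0.057, "dz": 0.0095, "rx": 0.007, "ry": -0.0025, "rz": -1.312}]'

```text
clock: 6.25
eef_pos: [0.5958, -0.1499, 0.1953]
eef_rot: [[-0.046, 0.999, -0.007], [0.999, 0.046, 0.002], [0.002, -0.007, -1.0]]
force: [-0.5, 0.6, -0.0]
width: 0.0854
gripper_force: 0.0
```

Run:
```python
from h import *
go([.598,-.1137,.1],92.8)
np.save('m2.npy',camera_model('wrist'),allow_pickle=True)
snap('wrist','w2',s=1.56)
```

```text
clock 6.2 d [0.0358 0.0046 0.0954] r [-0.0073 -0.0023 -0.0024] w 0.085 tcp [ 0.5958 -0.1499  0.1953] yaw 92.66
```

View pics/w2.png

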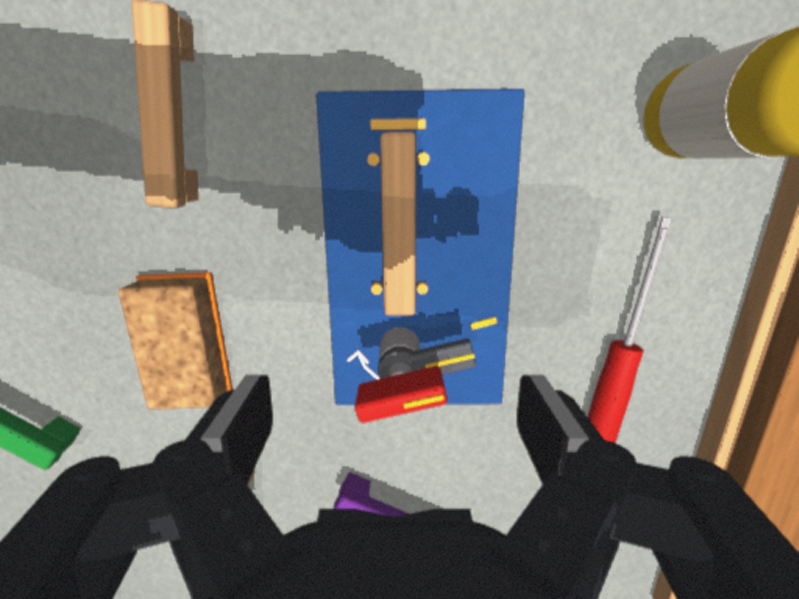

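The arm has swung to the right and its line at (427,365)-(474,357) is close to the mark at (471,326)-(496,320). The nest pull is free at (399,225), and pull a is at (158,105).

Run:
```python
from h import *
m=np.load('m2.npy',allow_pickle=True).item()
W=lambda u,v,z: ray('wrist',(u+.5)/1.56-.5,(v+.5)/1.56-.5,z,m)[:2]
an=lambda a,b: np.degrees(np.arctan2(*(b-a)[::-1])).round(2)
print('arm',an(W(427,365,.056),W(474,357,.056)),'knobline',an(W(405,406,.099),W(443,398,.099)),'red far edge',an(W(357,380.5,.099),W(443,368,.099)))
c=np.array([.6025,-.208]);print('mark',an(c,W(471,326,.01)),an(c,W(496,320,.01)),'arm tip',an(c,W(474,357,.056)))
print('pin frame: jig top edge',an(W(317,93,.01),W(523,90,.01)))
q=np.array([W(381,134,.044),W(415,134,.044),W(414,314,.044),W(385,314,.044)]); print('pull',q.mean(0),an((q[2]+q[3])/2,(q[0]+q[1])/2),np.linalg.norm((q[2]+q[3]-q[0]-q[1])/2))
q=np.array([W(134,3,.034),W(170,3,.034),W(184,206,.034),W(147,206,.034)]); print('a',q.mean(0),an((q[2]+q[3])/2,(q[0]+q[1])/2),np.linalg.norm((q[2]+q[3]-q[0]-q[1])/2))
go([.598,-.1137,.1],92.8)
```

```text
arm 13.48 knobline 16.36 red far edge 11.99
mark 16.28 16.57 arm tip 12.52
pin frame: jig top edge 3.31
pull [ 0.5956794  -0.11453581] 93.26 0.11661137939231422
a [ 0.44272712 -0.04914952] 87.16 0.11680587857714185
clock 6.3 d [0.0358 0.0045 0.0956] r [-0.007  -0.0022 -0.0018] w 0.086 tcp [ 0.5959 -0.1499  0.1955] yaw 92.70
```

Request:
drive_tool --targets '[{"fingers": -1, "dx": 0.036, "dy": 0.004, "dz": 0.04, "rx": -0.007, "ry": -0.002, "rz": -0.005}, {"fingers": -1, "dx": 0.036, "dy": 0.004, "dz": 0.09, "rx": -0.007, "ry": -0.002, "rz": -0.005}, {"fingers": -1, "dx": 0.036, "dy": 0.004, "dz": 0.13, "rx": -0.007, "ry": -0.002, "rz": -0.005}, {"fingers": -1, "dx": 0.036, "dy": 0.004, "dz": 0.161, "rx": -0.007, "ry": -0.002, "rz": -0.005}, {"fingers": -1, "dx": 0.036, "dy": 0.004, "dz": 0.161, "rx": -0.007, "ry": -0.002, "rz": -0.005}, {"fingers": 1, "dx": 0.036, "dy": 0.004, "dz": 0.161, "rx": -0.007, "ry": -0.002, "rz": -0.005}, {"fingers": 1, "dx": 0.036, "dy": 0.004, "dz": 0.161, "rx": -0.007, "ry": -0.002, "rz": -0.005}, {"fingers": 1, "dx": 0.036, "dy": 0.004, "dz": 0.161, "rx": -0.007, "ry": -0.002, "rz": -0.005}, {"fingers": 1, "dx": 0.036, "dy": 0.004, "dz": 0.161, "rx": -0.007, "ry": -0.002, "rz": -0.005}, {"fingers": 1, "dx": 0.036, "dy": 0.004, "dz": 0.161, "rx": -0.007, "ry": -0.002, "rz": -0.005}, {"fingers": 1, "dx": 0.036, "dy": 0.004, "dz": 0.161, "rx": -0.007, "ry": -0.002, "rz": -0.005}, {"fingers": 1, "dx": 0.036, "dy": 0.004, "dz": 0.161, "rx": -0.007, "ry": -0.002, "rz": -0.005}]'

```text
clock: 7.5
eef_pos: [0.598, -0.1138, 0.0364]
eef_rot: [[-0.054, 0.999, 0.002], [0.999, 0.054, -0.001], [-0.001, 0.002, -1.0]]
force: [-1.1, -0.3, 6.9]
width: 0.0209
gripper_force: 59.6
```

```bash
python3 -c "
from h import *
go([.588,.172,.14],6.9)"
```

```text
clock 7.5 d [ 0.2859  0.0057 -0.1038] r [ 2.5000e-03 -1.2000e-03  1.5042e+00] w 0.021 tcp [ 0.598  -0.1138  0.0364] yaw 93.08
```

Request:
drive_tool --targets '[{"fingers": 1, "dx": 0, "dy": 0, "dz": -0.04, "rx": 0, "ry": 0, "rz": 0}, {"fingers": 1, "dx": 0, "dy": 0, "dz": -0.085, "rx": 0, "ry": 0, "rz": 0}, {"fingers": 1, "dx": 0.03, "dy": 0.0, "dz": -0.104, "rx": 0, "ry": 0, "rz": 0.13}, {"fingers": 1, "dx": 0.07, "dy": 0.0, "dz": -0.104, "rx": 0, "ry": 0, "rz": 0.26}, {"fingers": 1, "dx": 0.11, "dy": 0.0, "dz": -0.104, "rx": 0, "ry": 0, "rz": 0.39}, {"fingers": 1, "dx": 0.15, "dy": 0.002, "dz": -0.104, "rx": 0, "ry": 0, "rz": 0.52}, {"fingers": 1, "dx": 0.19, "dy": 0.003, "dz": -0.104, "rx": 0, "ry": 0, "rz": 0.65}, {"fingers": 1, "dx": 0.23, "dy": 0.004, "dz": -0.104, "rx": 0, "ry": 0, "rz": 0.78}, {"fingers": 1, "dx": 0.26, "dy": 0.005, "dz": -0.104, "rx": 0, "ry": 0, "rz": 0.91}, {"fingers": 1, "dx": 0.286, "dy": 0.006, "dz": -0.104, "rx": 0, "ry": 0, "rz": 1.04}, {"fingers": 1, "dx": 0.286, "dy": 0.006, "dz": -0.104, "rx": 0, "ry": 0, "rz": 1.17}, {"fingers": 1, "dx": 0.286, "dy": 0.006, "dz": -0.104, "rx": 0, "ry": 0, "rz": 1.3}, {"fingers": 1, "dx": 0.286, "dy": 0.006, "dz": -0.104, "rx": 0, "ry": 0, "rz": 1.43}, {"fingers": 1, "dx": 0.286, "dy": 0.006, "dz": -0.104, "rx": 0, "ry": 0, "rz": 1.504}, {"fingers": 1, "dx": 0.286, "dy": 0.006, "dz": -0.104, "rx": 0, "ry": 0, "rz": 1.504}, {"fingers": 1, "dx": 0.286, "dy": 0.006, "dz": -0.104, "rx": 0, "ry": 0, "rz": 1.504}]'

```text
clock: 9.1
eef_pos: [0.5877, 0.1725, 0.1392]
eef_rot: [[0.992, 0.123, 0.001], [0.123, -0.992, 0.0], [0.001, -0.0, -1.0]]
force: [-0.1, -0.2, -0.9]
width: 0.0209
gripper_force: 58.9
```

Run:
```python
from h import *
go([.588,.172,.0325],6.9)
np.save('m3.npy',camera_model('wrist'),allow_pickle=True)
snap('wrist','w3',s=1.56)
```

```text
clock 9.1 d [0.0002 0.0005 0.1067] r [-0.0001 -0.0008  0.0029] w 0.021 tcp [0.5877 0.1725 0.1392] yaw 7.07
```

View pics/w3.png

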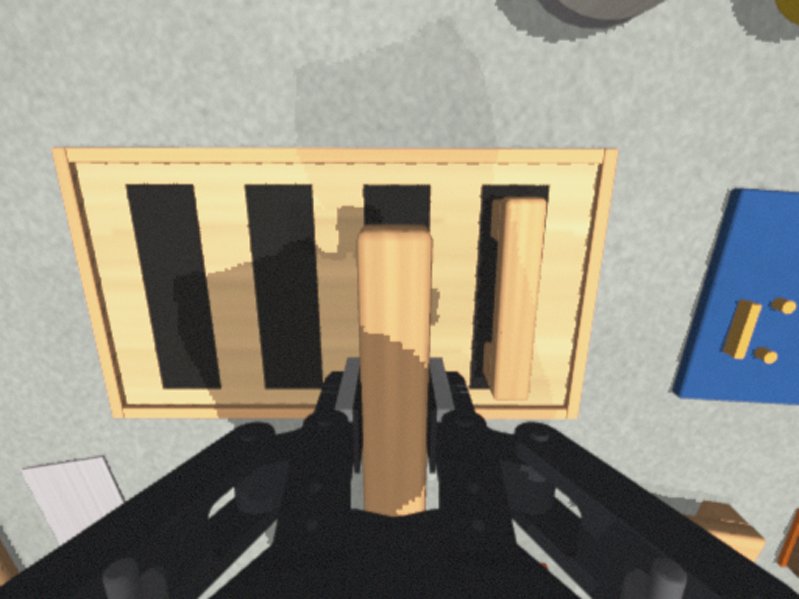

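The pull is held straight, its far end at (395,232). Pad 2 lies right below with its far edge at v=184. Pads 3 and 4 are fully visible, and pull_done is on pad 1.

Run:
```python
from h import *
m=np.load('m3.npy',allow_pickle=True).item()
W=lambda u,v,z: ray('wrist',(u+.5)/1.56-.5,(v+.5)/1.56-.5,z,m)[:2]
an=lambda a,b: np.degrees(np.arctan2(*(b-a)[::-1])).round(2)
C=[]
for n,p in (('4',[(127,184),(192,184),(221,388),(163,388)]),('3',[(245,184),(311,184),(323,388),(267,388)])):
    q=np.array([W(u,v,.006) for u,v in p]); f=(q[0]+q[1])/2; b=(q[2]+q[3])/2; C.append(q.mean(0))
    print(n,q.mean(0),an(b,f),np.linalg.norm(f-b),np.linalg.norm(q[0]-q[1]),np.linalg.norm(q[2]-q[3]))
f2=(W(364,184,.006)+W(430,184,.006))/2
a=np.radians(6.9); print('pad2 from far edge',f2-.068*np.array([np.cos(a),np.sin(a)]), 'row dir', an(C[1],C[0])-90, 'pad2 extrap',2*C[1]-C[0])
s=read_state(); 
for v in (228,236):
  e=W(395,v,.1392+.0076); print('pull end in tool',s['eef_rot'].T@(np.append(e,0)-[*s['eef_pos'][:2],0]))
```

```text
4 [0.56815532 0.3092725 ] 6.84 0.13537036109218317 0.03831929602294968 0.039794079690992724
3 [0.57673345 0.23954406] 7.19 0.13535147258499447 0.03889800720278671 0.03841106518463704
pad2 from far edge [0.58492277 0.17024104] row dir 7.010000000000005 pad2 extrap [0.58531157 0.16981563]
pull end in tool [5.99206770e-02 6.86797001e-04 4.25486867e-05]
pull end in tool [5.76976696e-02 6.86136736e-04 4.09642611e-05]
```

Request:
drive_tool --targets '[{"fingers": 1, "dx": -0.0014, "dy": 0.0013, "dz": 0.04, "rx": 0, "ry": 0, "rz": 0}, {"fingers": 1, "dx": -0.0014, "dy": 0.0013, "dz": 0.08, "rx": 0, "ry": 0, "rz": 0}, {"fingers": 1, "dx": -0.0014, "dy": 0.0013, "dz": 0.097, "rx": 0, "ry": 0, "rz": 0}, {"fingers": 1, "dx": -0.0014, "dy": 0.0013, "dz": 0.103, "rx": 0, "ry": 0, "rz": 0}, {"fingers": 1, "dx": -0.0014, "dy": 0.0013, "dz": 0.106, "rx": 0, "ry": 0, "rz": 0}, {"fingers": 1, "dx": -0.0014, "dy": 0.0013, "dz": 0.106, "rx": 0, "ry": 0, "rz": 0}, {"fingers": 1, "dx": -0.0014, "dy": 0.0013, "dz": 0.106, "rx": 0, "ry": 0, "rz": 0}]'

```text
clock: 9.85
eef_pos: [0.5874, 0.1712, 0.0342]
eef_rot: [[0.993, 0.121, 0.002], [0.121, -0.993, 0.001], [0.003, -0.001, -1.0]]
force: [-0.5, -0.3, -0.0]
width: 0.021
gripper_force: 58.9
```

Request:
drive_tool --targets '[{"fingers": 1, "dx": -0.0005, "dy": 0, "dz": 0.0018, "rx": 0, "ry": 0, "rz": 0}, {"fingers": 1, "dx": -0.0005, "dy": 0, "dz": 0.0018, "rx": 0, "ry": 0, "rz": 0}, {"fingers": 0, "dx": -0.0005, "dy": 0, "dz": 0.0018, "rx": 0, "ry": 0, "rz": 0}, {"fingers": 0, "dx": -0.0005, "dy": 0, "dz": 0.0018, "rx": 0, "ry": 0, "rz": 0}, {"fingers": 0, "dx": -0.0005, "dy": 0, "dz": 0.0018, "rx": 0, "ry": 0, "rz": 0}, {"fingers": 0, "dx": -0.0005, "dy": 0, "dz": -0.03, "rx": 0, "ry": 0, "rz": 0}, {"fingers": 0, "dx": -0.0005, "dy": 0, "dz": -0.08, "rx": 0, "ry": 0, "rz": 0}, {"fingers": -1, "dx": -0.0005, "dy": 0, "dz": -0.12, "rx": 0, "ry": 0, "rz": 0}, {"fingers": -1, "dx": -0.0005, "dy": 0, "dz": -0.16, "rx": 0, "ry": 0, "rz": 0}, {"fingers": -1, "dx": -0.0005, "dy": 0, "dz": -0.16, "rx": 0, "ry": 0, "rz": 0}]'

```text
clock: 10.85
eef_pos: [0.5888, 0.1719, 0.1991]
eef_rot: [[0.993, 0.12, 0.01], [0.12, -0.993, 0.003], [0.01, -0.002, -1.0]]
force: [0.3, -0.1, -0.2]
width: 0.0835
gripper_force: 0.0
```

```bash
python3 -c "
from h import *
go([.4425,-.047,.12],86.8)"
```

```text
clock 10.8 d [-0.1724  0.1998  0.0769] r [ 0.0052 -0.01   -1.3943] w 0.084 tcp [0.5888 0.1719 0.1991] yaw 6.91
```

Request:
drive_tool --targets '[{"fingers": -1, "dx": -0.172, "dy": 0.2, "dz": 0.077, "rx": 0.005, "ry": -0.01, "rz": -1.394}, {"fingers": -1, "dx": -0.172, "dy": 0.2, "dz": 0.077, "rx": 0.005, "ry": -0.01, "rz": -1.394}, {"fingers": -1, "dx": -0.172, "dy": 0.2, "dz": 0.077, "rx": 0.005, "ry": -0.01, "rz": -1.394}, {"fingers": -1, "dx": -0.172, "dy": 0.2, "dz": 0.077, "rx": 0.005, "ry": -0.01, "rz": -1.394}, {"fingers": -1, "dx": -0.172, "dy": 0.2, "dz": 0.077, "rx": 0.005, "ry": -0.01, "rz": -1.394}, {"fingers": -1, "dx": -0.172, "dy": 0.2, "dz": 0.077, "rx": 0.005, "ry": -0.01, "rz": -1.394}, {"fingers": -1, "dx": -0.172, "dy": 0.2, "dz": 0.077, "rx": 0.005, "ry": -0.01, "rz": -1.394}, {"fingers": -1, "dx": -0.172, "dy": 0.2, "dz": 0.077, "rx": 0.005, "ry": -0.01, "rz": -1.394}, {"fingers": -1, "dx": -0.172, "dy": 0.2, "dz": 0.077, "rx": 0.005, "ry": -0.01, "rz": -1.394}, {"fingers": -1, "dx": -0.172, "dy": 0.2, "dz": 0.077, "rx": 0.005, "ry": -0.01, "rz": -1.394}, {"fingers": -1, "dx": -0.172, "dy": 0.2, "dz": 0.077, "rx": 0.005, "ry": -0.01, "rz": -1.394}, {"fingers": -1, "dx": -0.172, "dy": 0.2, "dz": 0.077, "rx": 0.005, "ry": -0.01, "rz": -1.394}, {"fingers": -1, "dx": -0.172, "dy": 0.2, "dz": 0.077, "rx": 0.005, "ry": -0.01, "rz": -1.394}]'

```text
clock: 12.15
eef_pos: [0.4392, -0.0484, 0.1156]
eef_rot: [[0.057, 0.998, -0.009], [0.998, -0.057, -0.003], [-0.004, -0.009, -1.0]]
force: [0.6, -0.1, 0.1]
width: 0.0856
gripper_force: 0.0
```

```bash
python3 -c "
from h import *
go([.4425,-.0475,.025],86.8)"
```

```text
clock 12.2 d [0.0014 0.0041 0.0906] r [-0.0093  0.0039 -0.0014] w 0.086 tcp [ 0.4392 -0.0484  0.1156] yaw 86.72
```

Request:
drive_tool --targets '[{"fingers": -1, "dx": 0.0014, "dy": 0.004, "dz": 0.03, "rx": -0.009, "ry": 0.004, "rz": 0}, {"fingers": -1, "dx": 0.0014, "dy": 0.004, "dz": 0.07, "rx": -0.009, "ry": 0.004, "rz": 0}, {"fingers": -1, "dx": 0.0014, "dy": 0.004, "dz": 0.0905, "rx": -0.009, "ry": 0.004, "rz": 0}, {"fingers": -1, "dx": 0.0014, "dy": 0.004, "dz": 0.0905, "rx": -0.009, "ry": 0.004, "rz": 0}, {"fingers": 1, "dx": 0.0014, "dy": 0.004, "dz": 0.0905, "rx": -0.009, "ry": 0.004, "rz": 0}, {"fingers": 1, "dx": 0.0014, "dy": 0.004, "dz": 0.0905, "rx": -0.009, "ry": 0.004, "rz": 0}, {"fingers": 1, "dx": 0.0014, "dy": 0.004, "dz": 0.0905, "rx": -0.009, "ry": 0.004, "rz": 0}, {"fingers": 1, "dx": 0.0014, "dy": 0.004, "dz": 0.0905, "rx": -0.009, "ry": 0.004, "rz": 0}, {"fingers": 1, "dx": 0.0014, "dy": 0.004, "dz": 0.0905, "rx": -0.009, "ry": 0.004, "rz": 0}, {"fingers": 1, "dx": 0.0014, "dy": 0.004, "dz": 0.0905, "rx": -0.009, "ry": 0.004, "rz": 0}, {"fingers": 1, "dx": 0.0014, "dy": 0.004, "dz": 0.0905, "rx": -0.009, "ry": 0.004, "rz": 0}]'

```text
clock: 13.25
eef_pos: [0.4431, -0.0477, 0.0262]
eef_rot: [[0.056, 0.998, 0.001], [0.998, -0.056, -0.0], [-0.0, 0.001, -1.0]]
force: [-2.0, -0.6, 8.9]
width: 0.0207
gripper_force: 58.7
```

```bash
python3 -c "
from h import *
go([.578,.2408,.14],7.0)"
```

```text
clock 13.2 d [ 0.2956  0.1186 -0.1137] r [ 1.4000e-03 -7.0000e-04  1.3923e+00] w 0.021 tcp [ 0.4431 -0.0477  0.0262] yaw 86.77
```

Request:
drive_tool --targets '[{"fingers": 1, "dx": 0, "dy": 0, "dz": -0.04, "rx": 0, "ry": 0, "rz": 0}, {"fingers": 1, "dx": 0, "dy": 0, "dz": -0.085, "rx": 0, "ry": 0, "rz": 0}, {"fingers": 1, "dx": 0.02, "dy": 0.01, "dz": -0.114, "rx": 0, "ry": 0, "rz": 0.13}, {"fingers": 1, "dx": 0.06, "dy": 0.025, "dz": -0.114, "rx": 0, "ry": 0, "rz": 0.26}, {"fingers": 1, "dx": 0.1, "dy": 0.04, "dz": -0.114, "rx": 0, "ry": 0, "rz": 0.39}, {"fingers": 1, "dx": 0.14, "dy": 0.056, "dz": -0.114, "rx": 0, "ry": 0, "rz": 0.52}, {"fingers": 1, "dx": 0.18, "dy": 0.072, "dz": -0.114, "rx": 0, "ry": 0, "rz": 0.65}, {"fingers": 1, "dx": 0.22, "dy": 0.088, "dz": -0.114, "rx": 0, "ry": 0, "rz": 0.78}, {"fingers": 1, "dx": 0.26, "dy": 0.104, "dz": -0.114, "rx": 0, "ry": 0, "rz": 0.91}, {"fingers": 1, "dx": 0.2955, "dy": 0.1185, "dz": -0.114, "rx": 0, "ry": 0, "rz": 1.04}, {"fingers": 1, "dx": 0.2955, "dy": 0.1185, "dz": -0.114, "rx": 0, "ry": 0, "rz": 1.17}, {"fingers": 1, "dx": 0.2955, "dy": 0.1185, "dz": -0.114, "rx": 0, "ry": 0, "rz": 1.3}, {"fingers": 1, "dx": 0.2955, "dy": 0.1185, "dz": -0.114, "rx": 0, "ry": 0, "rz": 1.392}, {"fingers": 1, "dx": 0.2955, "dy": 0.1185, "dz": -0.114, "rx": 0, "ry": 0, "rz": 1.392}, {"fingers": 1, "dx": 0.2955, "dy": 0.1185, "dz": -0.114, "rx": 0, "ry": 0, "rz": 1.392}]'

```text
clock: 14.75
eef_pos: [0.5773, 0.2408, 0.1394]
eef_rot: [[0.992, 0.125, 0.0], [0.125, -0.992, 0.0], [0.0, -0.0, -1.0]]
force: [0.2, -0.5, -0.3]
width: 0.0209
gripper_force: 59.1
```

Run:
```python
from h import *
go([.578,.2408,.0322],7.0)
np.save('m4.npy',camera_model('wrist'),allow_pickle=True)
snap('wrist','w4',s=1.56)
```

```text
clock 14.8 d [7.000e-04 1.000e-04 1.072e-01] r [-0.     -0.      0.0036] w 0.021 tcp [0.5773 0.2408 0.1394] yaw 7.20
```

View pics/w4.png

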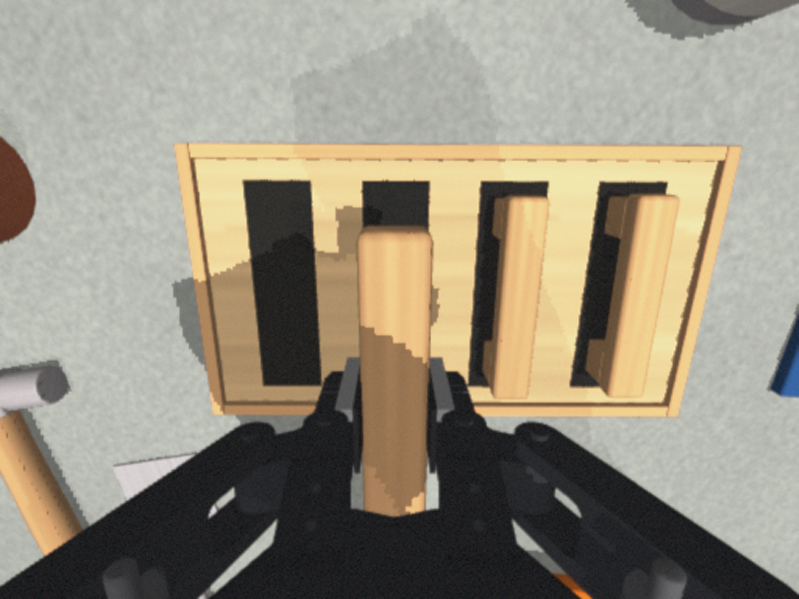

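The pull on pad 2 at (522,297) sits just like pull_done did in the same relative view. The second pull is centred over pad 3. Lowering it.

Request:
drive_tool --targets '[{"fingers": 1, "dx": 0.0005, "dy": 0, "dz": 0.04, "rx": 0, "ry": 0, "rz": 0.003}, {"fingers": 1, "dx": 0.0005, "dy": 0, "dz": 0.08, "rx": 0, "ry": 0, "rz": 0.003}, {"fingers": 1, "dx": 0.0005, "dy": 0, "dz": 0.098, "rx": 0, "ry": 0, "rz": 0.003}, {"fingers": 1, "dx": 0.0005, "dy": 0, "dz": 0.104, "rx": 0, "ry": 0, "rz": 0.003}, {"fingers": 1, "dx": 0.0005, "dy": 0, "dz": 0.1075, "rx": 0, "ry": 0, "rz": 0.003}, {"fingers": 1, "dx": 0.0005, "dy": 0, "dz": 0.1075, "rx": 0, "ry": 0, "rz": 0.003}, {"fingers": 1, "dx": 0.0005, "dy": 0, "dz": 0.1085, "rx": 0, "ry": 0, "rz": 0.003}, {"fingers": 1, "dx": 0.0005, "dy": 0, "dz": 0.1085, "rx": 0, "ry": 0, "rz": 0.003}]'

```text
clock: 15.6
eef_pos: [0.579, 0.2414, 0.0323]
eef_rot: [[0.993, 0.12, 0.002], [0.12, -0.993, 0.001], [0.003, -0.001, -1.0]]
force: [-1.0, -0.2, 5.2]
width: 0.0208
gripper_force: 59.8
```

Request:
drive_tool --targets '[{"fingers": 0, "dx": 0, "dy": 0, "dz": 0, "rx": 0, "ry": 0, "rz": 0}, {"fingers": 0, "dx": 0, "dy": 0, "dz": 0, "rx": 0, "ry": 0, "rz": 0}, {"fingers": 0, "dx": 0, "dy": 0, "dz": 0, "rx": 0, "ry": 0, "rz": 0}, {"fingers": 0, "dx": 0, "dy": 0, "dz": -0.04, "rx": 0, "ry": 0, "rz": 0}, {"fingers": 0, "dx": 0, "dy": 0, "dz": -0.09, "rx": 0, "ry": 0, "rz": 0}, {"fingers": -1, "dx": 0, "dy": 0, "dz": -0.14, "rx": 0, "ry": 0, "rz": 0}, {"fingers": -1, "dx": 0, "dy": 0, "dz": -0.17, "rx": 0, "ry": 0, "rz": 0}, {"fingers": -1, "dx": 0, "dy": 0, "dz": -0.17, "rx": 0, "ry": 0, "rz": 0}]'

```text
clock: 16.4
eef_pos: [0.5803, 0.242, 0.2063]
eef_rot: [[0.993, 0.119, 0.008], [0.119, -0.993, 0.004], [0.008, -0.003, -1.0]]
force: [0.4, 0.3, 0.1]
width: 0.0835
gripper_force: 0.0
```

```bash
python3 -c "
from h import *
go([.4665,-.38,.18],88.7)"
```

```text
clock 16.4 d [-0.1875  0.6041  0.0229] r [ 0.0036 -0.0091 -1.4284] w 0.083 tcp [0.5803 0.242  0.2063] yaw 6.86
```

Request:
drive_tool --targets '[{"fingers": -1, "dx": -0.1875, "dy": 0.604, "dz": 0.023, "rx": 0.004, "ry": -0.009, "rz": -1.428}, {"fingers": -1, "dx": -0.1875, "dy": 0.604, "dz": 0.023, "rx": 0.004, "ry": -0.009, "rz": -1.428}, {"fingers": -1, "dx": -0.1875, "dy": 0.604, "dz": 0.023, "rx": 0.004, "ry": -0.009, "rz": -1.428}, {"fingers": -1, "dx": -0.1875, "dy": 0.604, "dz": 0.023, "rx": 0.004, "ry": -0.009, "rz": -1.428}, {"fingers": -1, "dx": -0.1875, "dy": 0.604, "dz": 0.023, "rx": 0.004, "ry": -0.009, "rz": -1.428}, {"fingers": -1, "dx": -0.1875, "dy": 0.604, "dz": 0.023, "rx": 0.004, "ry": -0.009, "rz": -1.428}, {"fingers": -1, "dx": -0.1875, "dy": 0.604, "dz": 0.023, "rx": 0.004, "ry": -0.009, "rz": -1.428}, {"fingers": -1, "dx": -0.1875, "dy": 0.604, "dz": 0.023, "rx": 0.004, "ry": -0.009, "rz": -1.428}, {"fingers": -1, "dx": -0.1875, "dy": 0.604, "dz": 0.023, "rx": 0.004, "ry": -0.009, "rz": -1.428}, {"fingers": -1, "dx": -0.1875, "dy": 0.604, "dz": 0.023, "rx": 0.004, "ry": -0.009, "rz": -1.428}, {"fingers": -1, "dx": -0.1875, "dy": 0.604, "dz": 0.023, "rx": 0.004, "ry": -0.009, "rz": -1.428}, {"fingers": -1, "dx": -0.1875, "dy": 0.604, "dz": 0.023, "rx": 0.004, "ry": -0.009, "rz": -1.428}, {"fingers": -1, "dx": -0.1875, "dy": 0.604, "dz": 0.023, "rx": 0.004, "ry": -0.009, "rz": -1.428}, {"fingers": -1, "dx": -0.1875, "dy": 0.604, "dz": 0.023, "rx": 0.004, "ry": -0.009, "rz": -1.428}, {"fingers": -1, "dx": -0.1875, "dy": 0.604, "dz": 0.023, "rx": 0.004, "ry": -0.009, "rz": -1.428}, {"fingers": -1, "dx": -0.1875, "dy": 0.604, "dz": 0.023, "rx": 0.004, "ry": -0.009, "rz": -1.428}, {"fingers": -1, "dx": -0.1875, "dy": 0.604, "dz": 0.023, "rx": 0.004, "ry": -0.009, "rz": -1.428}]'

```text
clock: 18.1
eef_pos: [0.4649, -0.379, 0.1775]
eef_rot: [[0.02, 1.0, -0.008], [1.0, -0.02, -0.003], [-0.003, -0.008, -1.0]]
force: [0.7, 0.1, 0.5]
width: 0.0852
gripper_force: 0.0
```

Run:
```python
from h import *
go([.4665,-.38,.025],88.7)
np.save('m5.npy',camera_model('wrist'),allow_pickle=True)
snap('wrist','w5',s=1.56)
```

```text
clock 18.1 d [-0.0006  0.0029  0.1525] r [-0.0082  0.0027  0.0027] w 0.085 tcp [ 0.4649 -0.379   0.1775] yaw 88.85
```

View pics/w5.png

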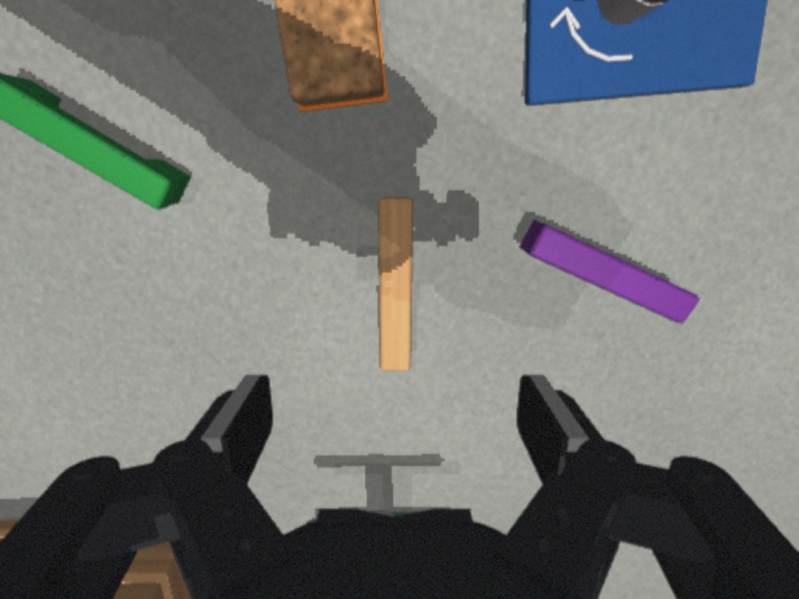

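Pull b is at (395,284), upright and aligned with the tool, ends at v = 198 and 370.

Run:
```python
from h import *
m=np.load('m5.npy',allow_pickle=True).item()
W=lambda u,v,z: ray('wrist',(u+.5)/1.56-.5,(v+.5)/1.56-.5,z,m)[:2]
f,b=W(395.5,199,.034),W(395.5,370,.034); print((f+b)/2,f-b)
go([(f+b)[0]/2,(f+b)[1]/2,.025],88.8)
```

```text
[ 0.46408808 -0.38296465] [0.00237804 0.11763105]
clock 18.1 d [-0.0033  0.0004  0.1528] r [-0.0079  0.0031  0.001 ] w 0.086 tcp [ 0.4649 -0.3792  0.1777] yaw 88.86
```

Request:
drive_tool --targets '[{"fingers": -1, "dx": -0.002, "dy": 0.001, "dz": 0.05, "rx": -0.008, "ry": 0.003, "rz": 0}, {"fingers": -1, "dx": -0.002, "dy": 0.001, "dz": 0.1, "rx": -0.008, "ry": 0.003, "rz": 0}, {"fingers": -1, "dx": -0.002, "dy": 0.001, "dz": 0.135, "rx": -0.008, "ry": 0.003, "rz": 0}, {"fingers": -1, "dx": -0.002, "dy": 0.001, "dz": 0.1525, "rx": -0.008, "ry": 0.003, "rz": 0}, {"fingers": -1, "dx": -0.002, "dy": 0.001, "dz": 0.1525, "rx": -0.008, "ry": 0.003, "rz": 0}, {"fingers": 1, "dx": -0.002, "dy": 0.001, "dz": 0.1525, "rx": -0.008, "ry": 0.003, "rz": 0}, {"fingers": 1, "dx": -0.002, "dy": 0.001, "dz": 0.1525, "rx": -0.008, "ry": 0.003, "rz": 0}, {"fingers": 1, "dx": -0.002, "dy": 0.001, "dz": 0.1525, "rx": -0.008, "ry": 0.003, "rz": 0}, {"fingers": 1, "dx": -0.002, "dy": 0.001, "dz": 0.1525, "rx": -0.008, "ry": 0.003, "rz": 0}, {"fingers": 1, "dx": -0.002, "dy": 0.001, "dz": 0.1525, "rx": -0.008, "ry": 0.003, "rz": 0}, {"fingers": 1, "dx": -0.002, "dy": 0.001, "dz": 0.1525, "rx": -0.008, "ry": 0.003, "rz": 0}, {"fingers": 1, "dx": -0.002, "dy": 0.001, "dz": 0.1525, "rx": -0.008, "ry": 0.003, "rz": 0}]'

```text
clock: 19.35
eef_pos: [0.4643, -0.3842, 0.0264]
eef_rot: [[0.023, 1.0, 0.001], [1.0, -0.023, -0.002], [-0.002, 0.001, -1.0]]
force: [-0.3, 1.1, 7.5]
width: 0.0212
gripper_force: 59.6
```

```bash
python3 -c "
from h import *
go([.5695,.3103,.19],7.0)"
```

```text
clock 19.4 d [ 0.6964  0.0894 -0.1647] r [2.4000e-03 5.0000e-04 1.4256e+00] w 0.021 tcp [ 0.4643 -0.3842  0.0264] yaw 88.68
```

Request:
drive_tool --targets '[{"fingers": 1, "dx": 0, "dy": 0, "dz": -0.045, "rx": 0, "ry": 0, "rz": 0}, {"fingers": 1, "dx": 0, "dy": 0, "dz": -0.09, "rx": 0, "ry": 0, "rz": 0}, {"fingers": 1, "dx": 0, "dy": 0, "dz": -0.13, "rx": 0, "ry": 0, "rz": 0}, {"fingers": 1, "dx": 0.04, "dy": 0.005, "dz": -0.15, "rx": 0, "ry": 0, "rz": 0.1}, {"fingers": 1, "dx": 0.09, "dy": 0.012, "dz": -0.15, "rx": 0, "ry": 0, "rz": 0.2}, {"fingers": 1, "dx": 0.14, "dy": 0.018, "dz": -0.15, "rx": 0, "ry": 0, "rz": 0.3}, {"fingers": 1, "dx": 0.19, "dy": 0.024, "dz": -0.15, "rx": 0, "ry": 0, "rz": 0.4}, {"fingers": 1, "dx": 0.24, "dy": 0.03, "dz": -0.15, "rx": 0, "ry": 0, "rz": 0.5}, {"fingers": 1, "dx": 0.29, "dy": 0.037, "dz": -0.15, "rx": 0, "ry": 0, "rz": 0.6}, {"fingers": 1, "dx": 0.34, "dy": 0.044, "dz": -0.15, "rx": 0, "ry": 0, "rz": 0.7}, {"fingers": 1, "dx": 0.39, "dy": 0.05, "dz": -0.15, "rx": 0, "ry": 0, "rz": 0.8}, {"fingers": 1, "dx": 0.44, "dy": 0.056, "dz": -0.15, "rx": 0, "ry": 0, "rz": 0.9}, {"fingers": 1, "dx": 0.49, "dy": 0.063, "dz": -0.15, "rx": 0, "ry": 0, "rz": 1.0}, {"fingers": 1, "dx": 0.54, "dy": 0.07, "dz": -0.15, "rx": 0, "ry": 0, "rz": 1.1}, {"fingers": 1, "dx": 0.59, "dy": 0.076, "dz": -0.14, "rx": 0, "ry": 0, "rz": 1.2}, {"fingers": 1, "dx": 0.64, "dy": 0.082, "dz": -0.13, "rx": 0, "ry": 0, "rz": 1.3}, {"fingers": 1, "dx": 0.68, "dy": 0.088, "dz": -0.12, "rx": 0, "ry": 0, "rz": 1.38}, {"fingers": 1, "dx": 0.6965, "dy": 0.0895, "dz": -0.114, "rx": 0, "ry": 0, "rz": 1.4255}, {"fingers": 1, "dx": 0.6965, "dy": 0.0895, "dz": -0.114, "rx": 0, "ry": 0, "rz": 1.4255}, {"fingers": 1, "dx": 0.6965, "dy": 0.0895, "dz": -0.114, "rx": 0, "ry": 0, "rz": 1.4255}]'

```text
clock: 21.35
eef_pos: [0.5689, 0.31, 0.1383]
eef_rot: [[0.992, 0.123, -0.001], [0.123, -0.992, -0.002], [-0.001, 0.002, -1.0]]
force: [0.3, -0.9, 0.3]
width: 0.0206
gripper_force: 59.0
```

Run:
```python
from h import *
go([.5695,.3103,.0322],7.0)
np.save('m6.npy',camera_model('wrist'),allow_pickle=True)
snap('wrist','w6',s=1.56)
```

```text
clock 21.4 d [ 0.0008 -0.0004  0.1061] r [0.0019 0.0011 0.0015] w 0.021 tcp [0.5689 0.31   0.1383] yaw 7.09
```

View pics/w6.png

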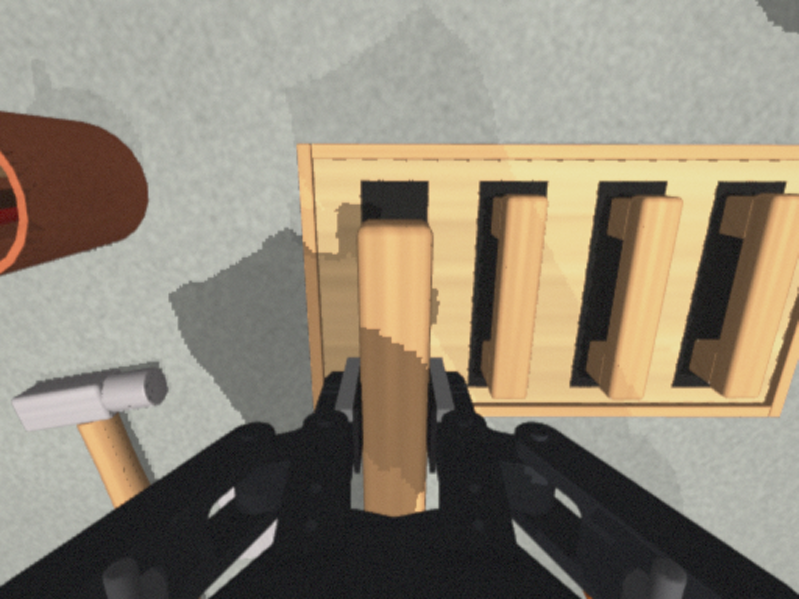

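Pull b is centred over pad 4, its end about 1.5 mm forward (v=225 against 230), so I correct by -1 mm. Pads 2 and 3 look right, and the brush jar is about 150 mm clear.

Request:
drive_tool --targets '[{"fingers": 1, "dx": -0.001, "dy": 0, "dz": 0.04, "rx": 0, "ry": 0, "rz": 0}, {"fingers": 1, "dx": -0.001, "dy": 0, "dz": 0.08, "rx": 0, "ry": 0, "rz": 0}, {"fingers": 1, "dx": -0.001, "dy": 0, "dz": 0.097, "rx": 0, "ry": 0, "rz": 0}, {"fingers": 1, "dx": -0.001, "dy": 0, "dz": 0.103, "rx": 0, "ry": 0, "rz": 0}, {"fingers": 1, "dx": -0.001, "dy": 0, "dz": 0.1065, "rx": 0, "ry": 0, "rz": 0}, {"fingers": 1, "dx": -0.001, "dy": 0, "dz": 0.1065, "rx": 0, "ry": 0, "rz": 0}, {"fingers": 1, "dx": -0.001, "dy": 0, "dz": 0.1075, "rx": 0, "ry": 0, "rz": 0}, {"fingers": 1, "dx": -0.001, "dy": 0, "dz": 0.1075, "rx": 0, "ry": 0, "rz": 0}]'

```text
clock: 22.2
eef_pos: [0.569, 0.3109, 0.0326]
eef_rot: [[0.993, 0.122, 0.002], [0.122, -0.993, 0.0], [0.002, -0.0, -1.0]]
force: [0.2, 0.4, 1.5]
width: 0.0211
gripper_force: 59.1
```

Request:
drive_tool --targets '[{"fingers": 0, "dx": 0, "dy": 0, "dz": 0, "rx": 0, "ry": 0, "rz": 0}, {"fingers": 0, "dx": 0, "dy": 0, "dz": 0, "rx": 0, "ry": 0, "rz": 0}, {"fingers": 0, "dx": 0, "dy": 0, "dz": 0, "rx": 0, "ry": 0, "rz": 0}, {"fingers": 0, "dx": 0, "dy": 0, "dz": -0.04, "rx": 0, "ry": 0, "rz": 0}, {"fingers": 0, "dx": 0, "dy": 0, "dz": -0.09, "rx": 0, "ry": 0, "rz": 0}, {"fingers": 0, "dx": 0, "dy": 0.05, "dz": -0.14, "rx": 0, "ry": 0, "rz": 0}, {"fingers": 0, "dx": 0, "dy": 0.1, "dz": -0.18, "rx": 0, "ry": 0, "rz": 0}, {"fingers": 0, "dx": -0.04, "dy": 0.105, "dz": -0.2, "rx": 0, "ry": 0, "rz": 0}, {"fingers": 0, "dx": -0.06, "dy": 0.105, "dz": -0.2, "rx": 0, "ry": 0, "rz": 0}, {"fingers": 0, "dx": -0.06, "dy": 0.105, "dz": -0.2, "rx": 0, "ry": 0, "rz": 0}]'

```text
clock: 23.2
eef_pos: [0.5198, 0.1974, 0.2338]
eef_rot: [[0.993, 0.12, 0.002], [0.12, -0.993, -0.0], [0.002, 0.0, -1.0]]
force: [-0.4, 0.9, 0.1]
width: 0.0427
gripper_force: 0.0
```

Run:
```python
from h import *
np.save('m7.npy',camera_model('wrist'),allow_pickle=True)
snap('wrist','w7',s=1.56)
go([.5695,.3103,.0322],7.0)
```

```text
clock 23.2 d [ 0.0614 -0.1051  0.2007] r [ 0.0001 -0.0019 -0.0004] w 0.043 tcp [0.5209 0.1985 0.2328] yaw 6.98
```

View pics/w7.png

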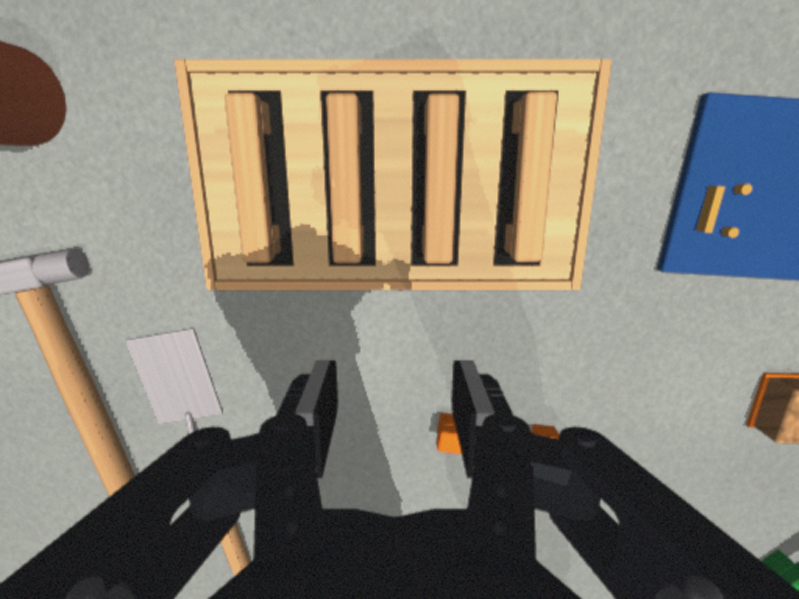

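All four pulls, at (250,177), (345,177), (440,177) and (535,177), stand in line on their pads with the same alignment as pull_done. The tool is clear of everything, so I'm handing in.

```bash
python3 -c "
from station import *
print(hand_in())"
```

```text
the job is handed in; nothing more can be done
None
```

I turned the knob to its mark, placed the jig pull on pad 2 and the two loose pulls on pads 3 and 4, and handed the job in at about 23 s; the hand-in returned no verdict.

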